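# Touch-test a tablet's new screen

### The job

The tablet on the grey mat has its new screen laid in for a touch test before it is glued down; the test page shows a ring target near each corner. With the fingertips, lightly touch the four targets one at a time, clockwise as you look down on the screen, starting with the top-left one (the top is the end with the camera and the light status bar), and lift clear of the glass after each touch. Do not press hard on the loose screen, do not pick up, tip or shift the tablet, and leave the things around it where they are.

Things in the scene. Friction and masses are not known exactly. Their poses are not given: they have to be found in the camera images.
- tablet: tablet computer lying face up, loose on the mat at any yaw: 210 x 130 mm, 10 mm high to the glass, about 0.46 kg; a 7 mm aluminium case and a black-bordered dark screen. A light 9 mm status bar crosses the display's top end, the camera and earpiece are in the border beyond it. Origin: centre of its underside. x points to its top end, y to its left side as read with the top up, z up.
- screen (a joint): how far the new glass screen (204 x 124 mm) is pressed in, m; 0 untouched, 3 mm proud of the case rim; 0.003 at its stop. It sinks level on a springy foam gasket: it starts at about 1 N and gives 1 mm for each further 2.5 N. Over 20 N on the tablet is pressing too hard.
- top_left: the top-left target drawn on the tablet's glass: a white ring 26 mm across with a cross in it. Origin: its centre, on the glass surface, +66 mm along the tablet's x and +41 mm along its y from the tablet's centre and 10 mm above its underside. Axes as the tablet's; z points up out of the glass. A fingertip within the 26 mm square about the centre counts as a touch (0.5 N is enough).
- top_right: the top-right target drawn on the tablet's glass: a white ring 26 mm across with a cross in it. Origin: its centre, on the glass surface, +66 mm along the tablet's x and -41 mm along its y from the tablet's centre and 10 mm above its underside. Axes as the tablet's; z points up out of the glass. A fingertip within the 26 mm square about the centre counts as a touch (0.5 N is enough).
- bottom_right: the bottom-right target drawn on the tablet's glass: a white ring 26 mm across with a cross in it. Origin: its centre, on the glass surface, -66 mm along the tablet's x and -41 mm along its y from the tablet's centre and 10 mm above its underside. Axes as the tablet's; z points up out of the glass. A fingertip within the 26 mm square about the centre counts as a touch (0.5 N is enough).
- bottom_left: the bottom-left target drawn on the tablet's glass: a white ring 26 mm across with a cross in it. Origin: its centre, on the glass surface, -66 mm along the tablet's x and +41 mm along its y from the tablet's centre and 10 mm above its underside. Axes as the tablet's; z points up out of the glass. A fingertip within the 26 mm square about the centre counts as a touch (0.5 N is enough).
- mat: the grey silicone repair mat, fixed to the bench, 420 (x) x 600 (y) x 3 mm; 6 mm high ribs of small part wells run along its far (+x) edge. Origin: centre of its underside, at bench height.
- spool: bystander: reel of solder wire standing on its flange on the mat, 52 mm across, 28 mm high, loose. Origin: centre of its underside.
- jar: bystander: small amber glass flux jar with a steel lid on the mat, 42 mm across, 36 mm high, loose. Origin: centre of its underside.
- parts_box: bystander: small open white plastic box on the mat, 48 x 34 x 36 mm, loose. Origin: centre of its underside.
- brush: bystander: flat cleaning brush with a wooden handle lying on the mat, 133 mm long along its x (bristles to +x), 15 mm wide, 8 mm high, loose. Origin: on its underside, about 11 mm from its middle towards the bristles.

How it is judged:
By the outcome, as a careful person would: the job done as asked, in the order asked, and still so for the second after the job is handed in, with the robot touching nothing.
It also fails if it takes over 51 s, if anything falls off the work surface, if the arm or the gripper's body presses on something with over 40 N, if the wrist force passes 120 N, or if a joint passes its speed limit or range.

### The arm

A 7-joint arm with a two-finger parallel gripper is mounted at the origin on the work surface. World frame = base frame: x ahead of the robot, y to its left, z up, the work surface at z = 0. Lengths are in m, angles in rad, forces in N, time in s.
With the tool pointing down it reaches from about 0.4 to 0.925 m from the base axis. Payload 4.1 kg.
Tool frame: the origin (TCP) lies at the very end of the fingers, on their centre line; the grasp point (between the pads) lies 19 mm behind it; z points along the fingers, y is the direction in which the jaws open and shut (so a half turn about z gives the same grasp; the last joint's range is limited). The gripper opens to 85 mm and grips with 20 to 120 N. Pads are 22 mm wide; open, the fingers measure 114 mm over their backs; the gripper's body (76 mm by 85 mm) begins 54 mm behind the grasp point. The pads swing forward as they close: fully open they stand 13 mm farther back than shut.
Start: joints at [1.012, 0.398, 0.045, 1.537, -0.019, 1.207, -0.051], TCP at [0.288, -0.583, 0.231] pointing down, gripper open.
Joint ranges: [-2.82, 2.82], [-0.49, 2.23], [-1.37, 1.46], [0, 2.46], [-1.36, 4.5], [0.23, 2], [-2.94, 2.94]. Speed limits (rad/s): [2.57, 2.57, 3.14, 3.14, 3.14, 3.14, 3.14].

### API

Orientations are given as a rotation vector (axis times angle).
In Python, from plant import * gives the robot as it stands.
- The arm moves only by the tool send_rows, never from a script. Its argument "commands" is text: rows parted by semicolons, each of 5 numbers parted by spaces: the shift along the tool's x, y, z in cm, then the turn about the tool's z in rad, then the opening, from 0 (shut) to 1 (fully open). In form: x y z yaw grip; .... A call has 1 to 5 rows; each row is the pose to reach, as a shift and turn from the pose commanded when the call began, along the tool's axes at that moment; what a row does not reach only later rows make up. A row lasts 1/10 s, in which the tool goes at most 50 mm and 8.59 degrees, less where a joint would pass 70% of its speed; a pose out of reach is approached as far as the arm can. A call with a gripper value outside its range is refused whole. The fingers move at their own pace and stop on an object; "newtons" is the grip in N (left out, the last holds). Time passes only in rows, so rows that repeat a pose let the fingers close. It gives the time, the measured TCP pose, the force and the opening at its end, in the units of the state.
- get_obs(): the state, without advancing time (a new reading comes with each control period).
- camera(name): name is "scene" or "top"; returns a dict with "frame" (384x512x3 uint8, red, green, blue), "depth" (384x512 float32, m along the optical axis (not along the pixel's ray), 0 where there is no reading), "fx", "fy", "cx", "cy" (pixels), "position" and "attitude" of the camera in the world. Camera axes: x right, y down, z forward; pixel columns grow to the right and rows downward; lengths in m; the calibration is good to about 2 mm. A picture is of the moment at which its call begins.
- job_done(): hands the job in, once; it reports no verdict.
The state is a dict: "time_s": time; "joint_positions": joint angles; "qd": joint speeds; "joint_torque": joint torques, N m; "ee_pos": TCP position; "orientation": TCP orientation; "contact_force": force on the tool from outside, world axes, zero at the start; "ft_torque": the same for the moment, N m; "gripper_width": finger opening in m.
Only numpy, scipy, OpenCV 4.12 (cv2) and the standard library are available. Lean on these libraries where they do the work, as an engineer would, in place of code of your own. Each camera call takes 0.05 s, during which the arm holds its last target.

## Working session

There is one attempt and no reset: what is moved stays moved. The work goes in short steps, Python scripts to look and compute and a tool call to move; the robot and the scene stay as the last step left them, time stands still between calls to the robot, and variables do not carry over. Pictures are saved under pics/ and viewed, and the job is handed in when it is done.

Besides the shell and the picture viewer there is one more tool, called after ">>>" as name(argument=value, ...) on one line, values as JSON. send_rows: Moves the arm, as the interface text tells. Its arguments: {"type":"object","properties":{"commands":{"type":"string"},"newtons":{"type":"number"}},"required":["commands"]}

```bash
ls; mkdir -p pics
python3 - <<'E'
from plant import *
import cv2
o=get_obs(); print({k:(v if not hasattr(v,'round') else v) for k,v in o.items()})
for n in ("top","scene"):
    c=camera(n); cv2.imwrite(f"pics/{n}0.png",c["frame"][:,:,::-1]); print(n,c["fx"],c["fy"],c["cx"],c["cy"],c["position"],c["attitude"])
E
```

```text
pics
{'time_s': 0.0, 'joint_positions': array([ 1.01198831,  0.3991593 ,  0.04501242,  1.53787318, -0.01869652,
        1.20691456, -0.05072306]), 'qd': array([ 1.64666052e-03, -2.92265024e-04, -7.40261118e-05,  2.49601804e-04,
        2.63401236e-03, -9.44237922e-04, -7.47094331e-04]), 'joint_torque': array([-9.51939523e-05, -4.75127900e+01,  1.36473175e+00, -2.54220128e+01,
        1.17388624e-02,  9.38997022e-03, -1.01215164e-05]), 'ee_pos': array([ 0.28820223, -0.58190475,  0.2302872 ]), 'orientation': array([-3.05709183e+00, -7.15665818e-01,  8.85119008e-04]), 'contact_force': array([ 0.90810013,  0.52626201, -0.42613227]), 'ft_torque': array([0.01410089, 0.05710448, 0.03336506]), 'gripper_width': 0.08559261621906784}
top 450.2329265137326 450.2329265137326 248.9336978037107 192.0312962035122 [0.41684184 0.04303255 1.19465314] [-2.17438445  2.15856278 -0.14610174]
scene 348.94394512150956 348.94394512150956 254.34385525517837 197.05565890225097 [ 1.03991068 -0.17652062  0.5473461 ] [-2.03712082 -1.30817492  0.55558317]
```

View pics/top0.png

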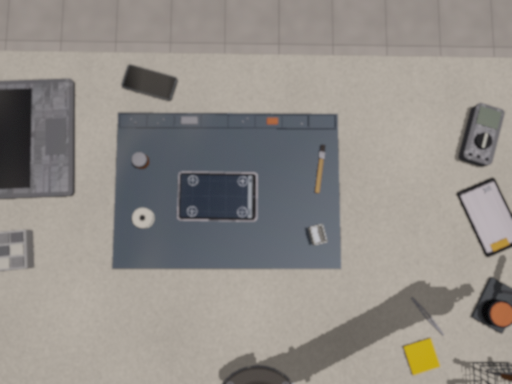

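View pics/scene0.png

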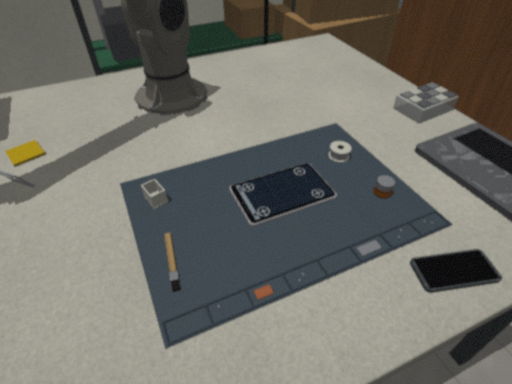

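```bash
cat > h.py <<'E'
from plant import *
import numpy as np, cv2
from scipy.spatial.transform import Rotation as R
def pix(c,p):
    q=R.from_rotvec(c["attitude"]).inv().apply(np.atleast_2d(p)-c["position"])
    return np.c_[q[:,0]/q[:,2]*c["fx"]+c["cx"], q[:,1]/q[:,2]*c["fy"]+c["cy"]]
def ray(c,uv,z):
    uv=np.atleast_2d(uv).astype(float)
    d=np.c_[(uv[:,0]-c["cx"])/c["fx"],(uv[:,1]-c["cy"])/c["fy"],np.ones(len(uv))]
    d=R.from_rotvec(c["attitude"]).apply(d)
    return c["position"]+d*((z-c["position"][2])/d[:,2])[:,None]
E
python3 - <<'E'
from h import *
for n,roi in (("top",(160,160,115,70)),("scene",(215,150,135,80))):
    c=camera(n); x,y,w,h=roi
    f=c["frame"][y:y+h,x:x+w,::-1]
    cv2.imwrite(f"pics/{n}z.png",cv2.resize(f,None,fx=5.5,fy=5.5,interpolation=cv2.INTER_CUBIC))
    np.savez(f"/tmp/{n}.npz",**c)
    g=c["frame"].astype(int).max(2)
    D=c["depth"]
    print(n, np.median(D[y+25:y+40,x+40:x+70]))
    # depth-based heights
    vv,uu=np.mgrid[0:384,0:512]
    d=np.stack([(uu-c["cx"])/c["fx"]*D,(vv-c["cy"])/c["fy"]*D,D],-1).reshape(-1,3)
    P=(R.from_rotvec(c["attitude"]).apply(d)+c["position"]).reshape(384,512,3)
    np.save(f"/tmp/{n}P.npy",P)
    if n=="top": print("tablet z",P[190:205,205:230,2].mean(),"mat z",P[240:260,200:280,2].mean(), "bench", P[290:310,100:200,2].mean())
    else: print("tablet z",P[190:200,270:290,2].mean(),"mat z",P[235:245,200:210,2].mean())
E
```

```text
top 1.190578
tablet z 0.01796242804659109 mat z 0.005293308667654643 bench 0.0050582256618762565
scene 0.7967193
tablet z 0.012300896782442325 mat z 0.003185131627225248
```

View pics/topz.png

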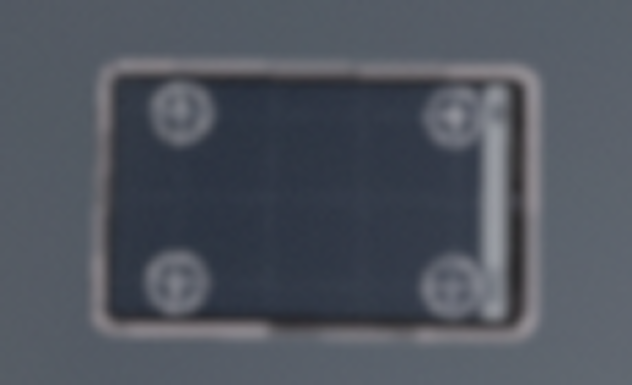

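View pics/scenez.png

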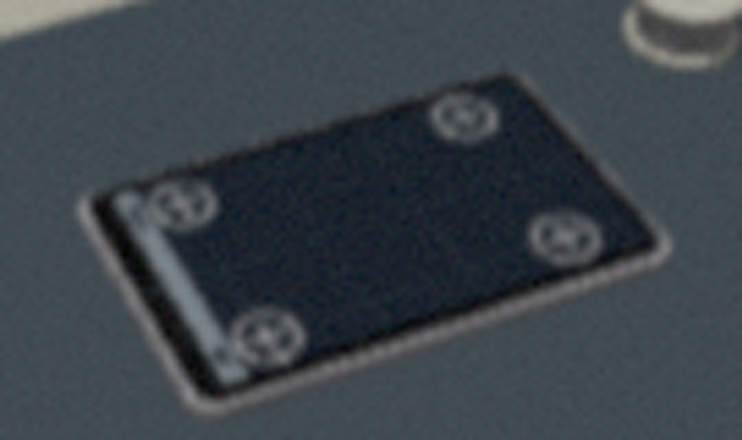

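```bash
cat > m.py <<'E'
from h import *
T=np.array([[66,41],[66,-41],[-66,-41],[-66,41]])/1000
seeds={"top":((160,160),[(452,117),(452,287),(178,283),(181,112)]),"scene":((215,150),[(268,336),(183,204),(465,117),(566,238)])}
for n in seeds:
    c=dict(np.load(f"/tmp/{n}.npz")); (x0,y0),s=seeds[n]
    g=c["frame"].astype(float).max(2); pts=[]
    big=cv2.resize(g.astype(np.uint8),None,fx=8,fy=8,interpolation=cv2.INTER_CUBIC)
    for u,v in s:
        p=np.array([x0+(u+.5)/5.5-.5,y0+(v+.5)/5.5-.5])
        for _ in range(6):   # centroid of bright minus dark in a disc r=6 px
            V,U=np.mgrid[0:384,0:512]; m=np.hypot(U-p[0],V-p[1])<(5.2 if n=="top" else 6.5)
            w=np.clip(g-np.percentile(g[m],30),0,None)*m
            q=np.array([(w*U).sum(),(w*V).sum()])/w.sum()
            if np.hypot(*(q-p))<.02: break
            p=p+np.clip(q-p,-.5,.5)
        pts.append(p)
    pts=np.array(pts)
    seed=np.array([[x0+(u+.5)/5.5-.5,y0+(v+.5)/5.5-.5] for u,v in s])
    for lab,pp in (("cent",pts),("seed",seed)):
        W=ray(c,pp,0.013)[:,:2]
        a=W.mean(0); H=T.T@(W-a); U,S,Vt=np.linalg.svd(H); Rm=(U@Vt).T
        if np.linalg.det(Rm)<0: print("REFLECTED")
        fit=T@Rm.T+a
        print(n,lab,"centre",a.round(4),"yaw",np.degrees(np.arctan2(Rm[1,0],Rm[0,0])).round(2),"res mm",((W-fit)*1000).round(1).tolist())
        print("  sides",[round(float(np.hypot(*(W[i]-W[(i+1)%4]))*1000),1) for i in range(4)]); print("  W",W.round(4).tolist())
E
python3 m.py
```

```text
top cent centre [0.5496 0.107 ] yaw -90.5 res mm [[-1.1, -3.5], [0.5, -4.9], [-2.6, 3.9], [3.2, 4.4]]
  sides [80.4, 140.8, 87.8, 140.0]
  W [[0.5889, 0.0372], [0.5085, 0.0365], [0.5066, 0.1774], [0.5944, 0.1771]]
top seed centre [0.5484 0.1101] yaw -90.25 res mm [[-0.2, 1.2], [-0.3, 0.2], [0.0, -1.0], [0.5, -0.3]]
  sides [82.1, 130.8, 82.5, 130.4]
  W [[0.5889, 0.0451], [0.5068, 0.0444], [0.5077, 0.1752], [0.5902, 0.1755]]
scene cent centre [0.5512 0.1066] yaw -88.8 res mm [[-1.5, -2.6], [1.6, -4.2], [-0.1, 4.2], [-0.0, 2.6]]
  sides [78.9, 140.5, 82.1, 137.1]
  W [[0.5921, 0.0388], [0.5132, 0.0355], [0.5087, 0.1759], [0.5908, 0.176]]
scene seed centre [0.5494 0.1107] yaw -90.39 res mm [[-0.4, 0.3], [0.2, 0.0], [-0.1, -0.2], [0.2, -0.1]]
  sides [81.4, 131.8, 82.3, 131.6]
  W [[0.5896, 0.0448], [0.5082, 0.045], [0.5088, 0.1768], [0.591, 0.1764]]
```

```bash
cat > go.py <<'E'
from h import *
import sys
# target xyz, tool y direction aligned to world yaw angle (mod 180) ; print shift in tool cm
G={"TL":(.590,.0445),"TR":(.508,.0445),"BR":(.508,.1765),"BL":(.590,.1765)}
o=get_obs(); r=R.from_rotvec(o["orientation"]); M=r.as_matrix()
print("t",round(o["time_s"],2),"pos",o["ee_pos"].round(4),"F",o["contact_force"].round(2),"w",round(o["gripper_width"],4))
print("x",M[:,0].round(3),"y",M[:,1].round(3),"z",M[:,2].round(3), "q",o["joint_positions"].round(2))
for k,v in G.items():
    for z in (.06,.016): print(k,z,(r.inv().apply(np.array([*v,z])-o["ee_pos"])*100).round(2))
E
python3 go.py
```

```text
t 0.2 pos [ 0.2883 -0.5822  0.2307] F [ 0.47 -0.44  0.41] w 0.0854
x [ 0.896  0.444 -0.   ] y [ 0.444 -0.896 -0.001] z [-0.001  0.001 -1.   ] q [ 1.01  0.4   0.05  1.54 -0.02  1.21 -0.05]
TL 0.06 [ 54.85 -42.74  17.11]
TL 0.016 [ 54.85 -42.74  21.51]
TR 0.06 [ 47.5  -46.38  17.12]
TR 0.016 [ 47.5  -46.38  21.52]
BR 0.06 [ 53.36 -58.21  17.13]
BR 0.016 [ 53.36 -58.21  21.53]
BL 0.06 [ 60.71 -54.57  17.12]
BL 0.016 [ 60.71 -54.57  21.52]
```

>>> send_rows(commands="3 -2.3 0.5 0 0; 6 -4.7 1 0 0; 9 -7 2 0 0; 12 -9.4 3 0 0; 15 -11.7 4 0 0", newtons=20)

```text
time_s: 0.7
ee_pos: [0.3713, -0.4095, 0.1909]
orientation: [3.059, 0.716, 0.0]
contact_force: [-0.0, -0.5, -0.1]
gripper_width: 0.0123
```

>>> send_rows(commands="3.4 -2.6 1 0 0; 6.8 -5.2 2 0 0; 10.2 -7.8 3 0 0; 13.6 -10.4 4 0 0; 17 -13 5 0 0")

```text
time_s: 1.2
ee_pos: [0.4661, -0.2176, 0.141]
orientation: [3.059, 0.716, 0.0]
contact_force: [-0.3, -1.1, 0.1]
gripper_width: 0.0003
```

>>> send_rows(commands="3.4 -2.6 0.5 0.11 0; 6.8 -5.2 1 0.22 0; 10.2 -7.8 1.5 0.33 0; 13.6 -10.4 2 0.42 0; 17 -13 2 0.46 0")

```text
time_s: 1.7
ee_pos: [0.5601, -0.0257, 0.1205]
orientation: [3.141, -0.004, -0.002]
contact_force: [1.2, 0.4, 0.6]
gripper_width: 0.0002
```

```bash
python3 go.py
```

```text
t 1.7 pos [ 0.5601 -0.0257  0.1205] F [1.19 0.39 0.65] w 0.0002
x [ 1.    -0.003 -0.001] y [-0.003 -1.     0.   ] z [-0.001 -0.    -1.   ] q [ 0.12  0.36 -0.18  1.87  0.08  0.93 -1.67]
TL 0.06 [ 2.98 -7.03  6.04]
TL 0.016 [ 2.98 -7.03 10.44]
TR 0.06 [-5.22 -7.    6.05]
TR 0.016 [-5.22 -7.   10.45]
BR 0.06 [ -5.26 -20.2    6.05]
BR 0.016 [ -5.25 -20.2   10.45]
BL 0.06 [  2.94 -20.23   6.04]
BL 0.016 [  2.95 -20.23  10.44]
```

>>> send_rows(commands="1.5 -3.5 1.5 0 0; 3 -7 3 0 0; 3 -7 5 0 0; 3 -7 7 0 0; 3 -7 7 0 0")

```text
time_s: 2.2
ee_pos: [0.5876, 0.0428, 0.0484]
orientation: [3.141, 0.001, -0.01]
contact_force: [-1.0, -0.7, 0.6]
gripper_width: 0.0004
```

```bash
python3 go.py|head -4
python3 - <<'E'
from h import *
for n in ("scene","top"):
    c=camera(n); p=pix(c,[.59,.0445,.013])[0]; print(n,p, pix(c,get_obs()["ee_pos"]))
    x,y=(p-[65,60]).astype(int); x=max(x,0)
    cv2.imwrite(f"pics/{n}1.png",cv2.resize(c["frame"][y:y+110,x:x+140,::-1],None,fx=5,fy=5,interpolation=cv2.INTER_CUBIC))
E
```

```text
t 2.2 pos [0.5876 0.0428 0.0484] F [-0.99 -0.67  0.63] w 0.0004
x [ 1.     0.001 -0.006] y [ 0.001 -1.     0.001] z [-0.006 -0.001 -1.   ] q [ 0.    0.5  -0.19  1.84  0.12  0.82 -1.82]
TL 0.06 [ 0.23 -0.17 -1.17]
TL 0.016 [ 0.26 -0.18  3.23]
scene [263.29315369 210.85210829] [[262.41889751 198.278269  ]]
top [242.00357203 180.45570891] [[242.7789019  178.26031329]]
```

View pics/scene1.png

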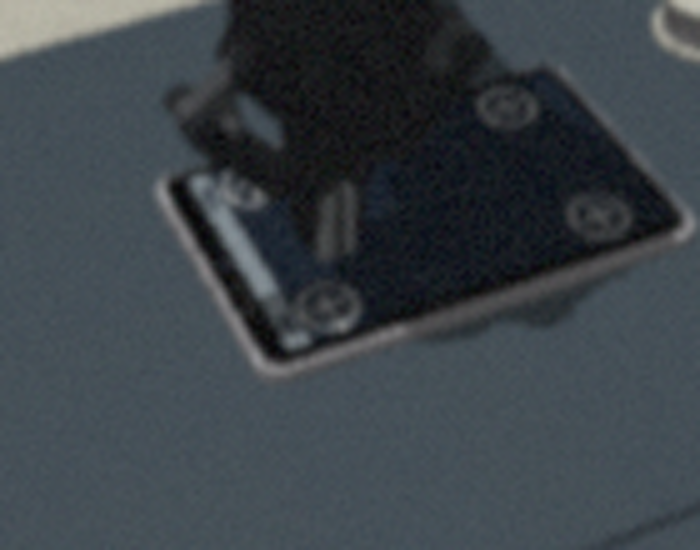

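>>> send_rows(commands="0 0 0 0 0; 0 0 1 0 0; 0 0 2 0 0; 0 0 2 0 0; 0 0 2 0 0")

```text
time_s: 2.8
ee_pos: [0.5899, 0.0427, 0.0308]
orientation: [3.141, -0.0, -0.001]
contact_force: [-0.3, 0.6, 0.3]
gripper_width: -0.0002
```

```bash
python3 go.py|head -4
```

```text
t 2.8 pos [0.5899 0.0427 0.0308] F [-0.27  0.61  0.32] w -0.0002
x [ 1.    -0.    -0.001] y [-0. -1.  0.] z [-0.001 -0.    -1.   ] q [ 0.    0.52 -0.19  1.85  0.13  0.78 -1.83]
TL 0.06 [ 0.01 -0.18 -2.92]
TL 0.016 [ 0.01 -0.18  1.48]
```

>>> send_rows(commands="0 -0.2 0.5 0 0; 0 -0.2 1 0 0; 0 -0.2 1.3 0 0; 0 -0.2 1.3 0 0; 0 -0.2 1.3 0 0")

```text
time_s: 3.3
ee_pos: [0.5903, 0.0447, 0.0182]
orientation: [3.141, -0.0, -0.0]
contact_force: [0.7, 0.9, -0.8]
gripper_width: 0.0003
```

>>> send_rows(commands="0 0 0.05 0 0; 0 0 0.1 0 0; 0 0 0.15 0 0; 0 0 0.15 0 0; 0 0 0.15 0 0")

```text
time_s: 3.8
ee_pos: [0.5903, 0.0448, 0.0168]
orientation: [3.142, -0.0, 0.0]
contact_force: [-0.7, 1.2, 0.4]
gripper_width: -0.0002
```

>>> send_rows(commands="0 0 0.05 0 0; 0 0 0.1 0 0; 0 0 0.15 0 0; 0 0 0.2 0 0; 0 0 0.2 0 0")

```text
time_s: 4.3
ee_pos: [0.5902, 0.0448, 0.0147]
orientation: [3.141, -0.0, -0.0]
contact_force: [0.3, -0.7, 0.7]
gripper_width: 0.0001
```

>>> send_rows(commands="0 0 0.05 0 0; 0 0 0.1 0 0; 0 0 0.1 0 0; 0 0 0.1 0 0")

```text
time_s: 4.7
ee_pos: [0.5903, 0.0448, 0.0138]
orientation: [3.141, -0.0, 0.0]
contact_force: [-0.1, -0.3, -0.3]
gripper_width: -0.0003
```

>>> send_rows(commands="0 0 0.05 0 0; 0 0 0.1 0 0; 0 0 0.1 0 0; 0 0 0.1 0 0")

```text
time_s: 5.1
ee_pos: [0.5903, 0.0448, 0.0129]
orientation: [3.141, -0.0, 0.0]
contact_force: [-0.1, 0.4, 2.1]
gripper_width: -0.0004
```

>>> send_rows(commands="0 0 0.05 0 0; 0 0 0.05 0 0; 0 0 0.05 0 0")

```text
time_s: 5.4
ee_pos: [0.5904, 0.0448, 0.0125]
orientation: [3.142, -0.0, 0.0]
contact_force: [-0.7, -0.6, 2.7]
gripper_width: 0.0001
```

Run:
```python
from h import *
for n in range(3):
    camera("scene"); o=get_obs(); print(o["contact_force"].round(2),o["ee_pos"].round(4),o["joint_torque"].round(2))
```

```text
[-1.04  0.38  3.16] [0.5903 0.0448 0.0124] [-1.000e-02 -4.663e+01 -1.240e+00 -1.793e+01  3.000e-02 -2.000e-01
 -0.000e+00]
[-0.99  0.25  3.06] [0.5903 0.0448 0.0124] [-1.000e-02 -4.661e+01 -1.240e+00 -1.791e+01  3.000e-02 -2.000e-01
 -0.000e+00]
[-0.04  0.46  3.73] [0.5903 0.0448 0.0124] [-1.000e-02 -4.659e+01 -1.240e+00 -1.790e+01  3.000e-02 -2.000e-01
 -0.000e+00]
```

>>> send_rows(commands="0 0 -1 0 0; 0 0 -3 0 0; -3 0 -3 0 0; -6 0 -3 0 0; -8.2 0 -3 0 0")

```text
time_s: 6.05
ee_pos: [0.5064, 0.0447, 0.0426]
orientation: [3.141, -0.0, -0.001]
contact_force: [-0.4, -0.3, 0.6]
gripper_width: 0.0001
```

>>> send_rows(commands="0 0 0 0 0; 0 0 1 0 0; 0 0 2 0 0; 0 0 2.5 0 0; 0 0 2.5 0 0")

```text
time_s: 6.55
ee_pos: [0.5079, 0.0447, 0.0159]
orientation: [3.141, -0.0, -0.004]
contact_force: [-0.5, -0.3, -0.1]
gripper_width: -0.0
```

>>> send_rows(commands="0 0 0 0 0; 0 0 0 0 0; 0 0 0 0 0")

```text
time_s: 6.85
ee_pos: [0.5086, 0.0448, 0.0175]
orientation: [3.142, -0.0, 0.001]
contact_force: [-0.2, 0.4, -0.3]
gripper_width: -0.0
```

```bash
python3 go.py|sed -n '1,2p;5,6p'
```

```text
t 6.85 pos [0.5086 0.0448 0.0175] F [-0.18  0.39 -0.26] w -0.0
x [ 1.    -0.     0.001] y [-0. -1.  0.] z [ 0.001 -0.    -1.   ] q [-0.01  0.43 -0.2   2.05  0.13  0.67 -1.86]
TR 0.06 [-0.06  0.03 -4.25]
TR 0.016 [-0.06  0.03  0.15]
```

>>> send_rows(commands="0 0 0.1 0 0; 0 0 0.2 0 0; 0 0 0.3 0 0; 0 0 0.35 0 0; 0 0 0.35 0 0")

```text
time_s: 7.35
ee_pos: [0.5082, 0.0448, 0.0137]
orientation: [3.141, -0.0, -0.0]
contact_force: [-0.4, 0.3, 0.7]
gripper_width: -0.0005
```

>>> send_rows(commands="0 0 0.05 0 0; 0 0 0.1 0 0; 0 0 0.15 0 0; 0 0 0.15 0 0; 0 0 0.15 0 0")

```text
time_s: 7.85
ee_pos: [0.5084, 0.0448, 0.0124]
orientation: [3.141, -0.0, 0.0]
contact_force: [-1.0, -0.2, 2.6]
gripper_width: 0.0002
```

```bash
cat > f.py <<'E'
from h import *
for n in range(3):
    camera("scene"); o=get_obs(); print(o["contact_force"].round(2),o["ee_pos"].round(4))
E
python3 f.py
```

```text
[-0.82 -0.67  2.55] [0.5084 0.0448 0.0124]
[-0.62 -0.34  2.54] [0.5083 0.0448 0.0124]
[-1.7  -0.3   2.57] [0.5083 0.0448 0.0124]
```

>>> send_rows(commands="0 0 -1 0 0; 0 0 -3 0 0; 0 0 -3 0 0; 0 -4 -3 0 0; 0 -8 -3 0 0")

```text
time_s: 8.5
ee_pos: [0.5087, 0.1241, 0.0424]
orientation: [3.141, -0.007, 0.001]
contact_force: [0.1, 0.3, 0.0]
gripper_width: 0.0001
```

>>> send_rows(commands="0 -3 0 0 0; 0 -5.2 0 0 0; 0 -5.2 0 0 0; 0 -5.2 1 0 0; 0 -5.2 2 0 0")

```text
time_s: 9.0
ee_pos: [0.5083, 0.1749, 0.0213]
orientation: [3.14, -0.003, -0.0]
contact_force: [0.2, -0.9, 0.1]
gripper_width: -0.0
```

>>> send_rows(commands="0 0 0.2 0 0; 0 0 0.4 0 0; 0 0 0.4 0 0; 0 0 0.4 0 0")

```text
time_s: 9.4
ee_pos: [0.5085, 0.1765, 0.0184]
orientation: [3.142, -0.001, 0.001]
contact_force: [-0.5, 0.1, 0.1]
gripper_width: -0.0001
```

```bash
python3 go.py|sed -n '1,2p;7,8p'
```

```text
t 9.4 pos [0.5085 0.1765 0.0184] F [-0.53  0.08  0.12] w -0.0001
x [ 1.    -0.001  0.   ] y [-0.001 -1.     0.   ] z [ 0. -0. -1.] q [-0.23  0.47 -0.22  1.99  0.16  0.7  -2.12]
BR 0.06 [-0.05  0.   -4.16]
BR 0.016 [-0.05  0.    0.24]
```

>>> send_rows(commands="0 0 0.1 0 0; 0 0 0.2 0 0; 0 0 0.3 0 0; 0 0 0.4 0 0; 0 0 0.45 0 0")

```text
time_s: 9.9
ee_pos: [0.5082, 0.1768, 0.0137]
orientation: [3.141, -0.0, -0.0]
contact_force: [0.9, -0.4, -0.6]
gripper_width: 0.0003
```

>>> send_rows(commands="0 0 0.05 0 0; 0 0 0.1 0 0; 0 0 0.15 0 0; 0 0 0.15 0 0; 0 0 0.15 0 0")

```text
time_s: 10.4
ee_pos: [0.5083, 0.1768, 0.0124]
orientation: [3.141, -0.0, 0.0]
contact_force: [-0.3, 0.2, 2.1]
gripper_width: 0.0003
```

```bash
python3 f.py
```

```text
[-1.31 -0.75  2.74] [0.5083 0.1768 0.0124]
[-1.   -0.52  2.19] [0.5083 0.1768 0.0124]
[-1.86 -0.14  2.47] [0.5083 0.1768 0.0124]
```

Touched at about 2.5 N. Next is bottom-left, 8.2 cm along +x.

>>> send_rows(commands="0 0 -1 0 0; 0 0 -3 0 0; 0 0 -3 0 0; 3 0 -3 0 0; 6 0 -3 0 0")

```text
time_s: 11.05
ee_pos: [0.5685, 0.1769, 0.0424]
orientation: [3.141, 0.002, 0.0]
contact_force: [0.3, 1.2, -0.2]
gripper_width: -0.0
```

>>> send_rows(commands="2.2 0 0 0 0; 2.2 0 0 0 0; 2.2 0 0.5 0 0; 2.2 0 1.5 0 0; 2.2 0 2 0 0")

```text
time_s: 11.55
ee_pos: [0.5882, 0.1766, 0.0207]
orientation: [3.141, 0.001, -0.005]
contact_force: [0.9, -0.7, 0.4]
gripper_width: 0.0002
```

>>> send_rows(commands="0 0 0.2 0 0; 0 0 0.4 0 0; 0 0 0.4 0 0; 0 0 0.4 0 0")

```text
time_s: 11.95
ee_pos: [0.5904, 0.1769, 0.0185]
orientation: [-3.142, 0.0, -0.001]
contact_force: [-0.5, -0.7, -1.0]
gripper_width: -0.0001
```

```bash
python3 go.py|sed -n '1,2p;9,10p'
```

```text
t 11.95 pos [0.5904 0.1769 0.0185] F [-0.51 -0.72 -0.96] w -0.0001
x [ 1. -0.  0.] y [-0. -1. -0.] z [ 0.  0. -1.] q [-0.2   0.57 -0.21  1.79  0.16  0.79 -2.06]
BL 0.06 [-0.04  0.04 -4.15]
BL 0.016 [-0.04  0.04  0.25]
```

>>> send_rows(commands="0 0 0.1 0 0; 0 0 0.2 0 0; 0 0 0.3 0 0; 0 0 0.4 0 0; 0 0 0.45 0 0")

```text
time_s: 12.45
ee_pos: [0.5902, 0.1767, 0.0136]
orientation: [3.141, -0.0, -0.0]
contact_force: [0.4, 0.8, 0.9]
gripper_width: 0.0001
```

>>> send_rows(commands="0 0 0.05 0 0; 0 0 0.1 0 0; 0 0 0.15 0 0; 0 0 0.15 0 0; 0 0 0.15 0 0")

```text
time_s: 12.95
ee_pos: [0.5903, 0.1768, 0.0125]
orientation: [3.141, -0.0, 0.0]
contact_force: [-0.8, -0.2, 1.6]
gripper_width: -0.0001
```

```bash
python3 f.py
```

```text
[-1.49 -0.15  1.86] [0.5903 0.1768 0.0124]
[-1.35 -0.18  2.92] [0.5903 0.1768 0.0124]
[ 0.37 -0.75  2.35] [0.5903 0.1767 0.0124]
```

Touched at about 2.4 N. I'll lift well clear and check that nothing shifted.

>>> send_rows(commands="0 0 -1 0 0; 0 0 -3 0 0; 0 0 -6 0 0; 0 0 -10 0 0; 0 0 -14 0 0")

```text
time_s: 13.6
ee_pos: [0.59, 0.1767, 0.1538]
orientation: [3.141, 0.0, -0.0]
contact_force: [0.8, 0.3, 0.3]
gripper_width: 0.0
```

>>> send_rows(commands="0 4 0 0 0; 0 8 0 0 0; 0 12.5 0 0 0; 0 17 0 0 0; 0 21.5 0 0 0")

```text
time_s: 14.1
ee_pos: [0.5903, -0.0399, 0.153]
orientation: [3.141, 0.0, 0.002]
contact_force: [0.1, 0.5, 0.5]
gripper_width: -0.0002
```

>>> send_rows(commands="0 4.5 0 0 0; 0 9 0 0 0; 0 12 0 0 0; 0 14 0 0 0; 0 14 0 0 0")

```text
time_s: 14.6
ee_pos: [0.5895, -0.1829, 0.1527]
orientation: [3.139, -0.01, 0.001]
contact_force: [-0.3, -0.5, 0.9]
gripper_width: -0.0001
```

Run:
```python
from h import *
for n,roi in (("top",(160,160,115,70)),("scene",(215,150,135,80))):
    c=camera(n); x,y,w,h=roi; old=dict(np.load(f"/tmp/{n}.npz"))
    cv2.imwrite(f"pics/{n}2.png",c["frame"][:,:,::-1])
    a=cv2.cvtColor(old["frame"],6).astype(np.float32)[y:y+h,x:x+w]; b=cv2.cvtColor(c["frame"],6).astype(np.float32)[y:y+h,x:x+w]
    print(n,cv2.phaseCorrelate(a,b))
print(get_obs()["qd"].round(3),get_obs()["ee_pos"])
```

```text
top ((0.025223818229740402, -0.28933738427442535), 0.7049084387443684)
scene ((0.5498888779592903, 0.023141738204060402), 0.8116044560185185)
[-0.025 -0.002 -0.03   0.007 -0.005 -0.     0.003] [ 0.59034877 -0.17726623  0.15247443]
```

View pics/top2.png

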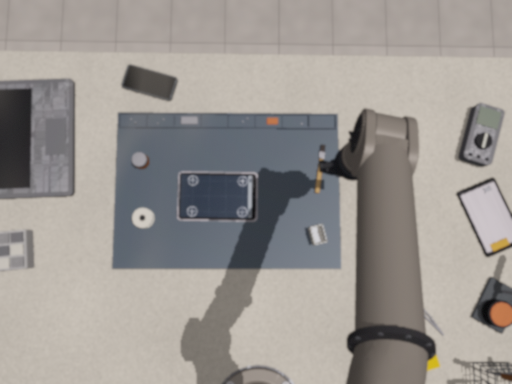

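View pics/scene2.png

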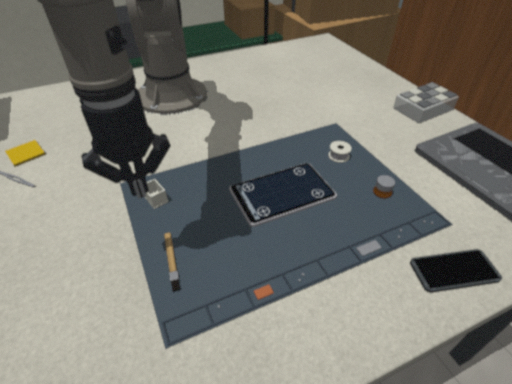

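The pictures show the tablet, spool, jar, box and brush at their original pixels. The arm is clear, with its shadow over the tablet's edge. I'll check whether the sub-pixel shift comes from that shadow, using only unshadowed parts.

Run:
```python
from h import *
R_={"top":{"tabletL":(168,162,62,68),"spool":(125,198,36,40),"jar":(125,145,30,30),"box":(300,218,36,32)},
"scene":{"tabletR":(262,155,80,60),"spool":(322,135,36,32),"jar":(368,168,34,34),"box":(138,174,36,36),"brush":(155,226,34,70)}}
for n in R_:
    old=dict(np.load(f"/tmp/{n}.npz"))["frame"]; new=cv2.imread(f"pics/{n}2.png")[:,:,::-1]
    for k,(x,y,w,h) in R_[n].items():
        f=lambda i: cv2.Laplacian(cv2.GaussianBlur(cv2.cvtColor(np.ascontiguousarray(i),7).astype(np.float32),(0,0),1.2),cv2.CV_32F)[y:y+h,x:x+w]
        (s,r)=cv2.phaseCorrelate(f(old),f(new),cv2.createHanningWindow((w,h),cv2.CV_32F)); print(n,k,np.round(s,2),round(r,2))
```

```text
top tabletL [-0.01  0.06] 0.93
top spool [ 0.07 -0.08] 0.87
top jar [-0.2   0.03] 0.81
top box [-0.06 -0.08] 0.94
scene tabletR [0.12 0.  ] 0.92
scene spool [ 0.03 -0.18] 1.06
scene jar [ 0.04 -0.1 ] 1.2
scene box [-0.05  0.24] 0.64
scene brush [0.01 0.06] 0.75
```

Nothing moved: every shift is under 0.25 px, about 0.5 mm, which is noise. I'll hand in.

```bash
python3 -c "
from plant import *
print(get_obs()['qd'].round(4)); print(job_done())"
```

```text
[-0.0249 -0.0024 -0.0297  0.0067 -0.0049 -0.      0.0033]
the job is handed in; nothing more can be done
None
```

I touched the four targets in the order asked (top-left, top-right, bottom-right, bottom-left) with the gripper shut, lifting about 30 mm clear after each. I handed in at about 15 s of the 51 s allowed, with the arm clear of everything.

**Touches:** Held readings were about 3.3 N at top-left and about 2.5 N at the other three, with noise of about 1 N. That is well under the 20 N limit, and the glass sank about 1 mm or less. The measured tip positions were within 0.5 mm of the target centres I worked out from the images. Both cameras agreed on those centres to within about 2 mm.

**Final checks:** The tablet, spool, jar and box showed shifts under 0.25 px in both cameras, and so did the brush in the scene camera, the only view I used for it. That is about 0.5 mm, which is noise.

**Checks that disagreed:**
- The automatic ring centring was pulled off by the status bar and the fit missed by up to about 5 mm. I dropped it for centres picked by eye, which fitted the known layout to about 1 mm.
- A first comparison over the whole tablet showed 0.3 to 0.5 px of movement. It went away when I compared only the part outside the arm's shadow.
- The top camera's depth read about 5 mm high, so I took the glass height from the given sizes, and the height of first contact agreed.
- The arm still had a slight residual joint motion (up to 0.03 rad/s) when I handed in.

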